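Put the lids back on the kitchen canisters

ROBOT

A 7-joint arm with a two-finger parallel gripper is mounted at the origin on the work surface. World frame = base frame: x ahead of the robot, y to its left, z up, the work surface at z = 0. Lengths are in m, angles in rad, forces in N, time in s.
With the tool pointing down it reaches from about 0.4 to 0.9 m from the base axis. Payload 5.5 kg.
Tool frame: the origin (TCP) lies on the centre line of the jaws, within the pads' length; the fingertips stand 22 mm ahead of it and the grasp point (between the pads) lies 3 mm ahead of it; z points along the fingers, y is the line along which they close (so a half turn about z gives the same grasp; the last joint's range is limited). The gripper opens to 92 mm and grips with 3 to 60 N. Pads are 19 mm wide; open, the fingers measure 130 mm over their backs; the gripper's body (75 mm by 190 mm) begins 47 mm behind the grasp point.
Start: joints at [1.594, 0.501, -0.427, 1.55, 0.221, 1.138, -0.21], TCP at [0.154, -0.631, 0.249] pointing down, gripper open.
Joint ranges: [-2.88, 2.88], [-0.31, 2.03], [-1.54, 1.56], [0.2, 2.42], [-1.41, 4.55], [0.19, 2.02], [-2.57, 2.57]. Speed limits (rad/s): [2.57, 2.57, 3.14, 3.14, 3.14, 3.14, 3.14].

INTERFACE

Orientations are given as a rotation vector (axis times angle).
In Python, from plant import r gives the robot as it stands.
- The arm moves only by the tool send_rows, never from a script. Its arguments are lists of equal length, an entry for each row: "xyz": the shift along the tool's x, y, z as a fraction of full scale, a list of three; "delta_rot": the turn, a rotation vector about the tool's x, y, z as a fraction of full scale, a list of three; "fingers": the closure, from 0 (fully open) to 1 (shut). A call has 1 to 12 rows; each row is the pose to reach, as a shift and turn from the pose commanded when the call began, along the tool's axes at that moment; what a row does not reach only later rows make up. Full scale, the value 1, is 0.2 m for a shift and pi/2 rad for a turn. A row lasts 1/8 s, in which the tool goes at most 62.5 mm and 10.7 degrees, less where a joint would pass 70% of its speed; a pose out of reach is approached as far as the arm can. A call with a number of a shift or a turn outside -1 to 1 is refused whole. A call with a gripper value outside its range is refused whole. The fingers move at their own pace and stop on an object; "newtons" is the grip in N (left out, the last holds). Time passes only in rows, so rows that repeat a pose let the fingers close. It gives the time, the measured TCP pose, the force, the opening and the grip force at its end, in the units of the state.
- r.get_state(): the state, without advancing time (a new reading comes with each control period).
- r.capture(name): name is "side" or "top"; returns a dict with "frame" (480x640x3 uint8, blue, green, red), "z_map" (480x640 float32, m along the optical axis (not along the pixel's ray), 0 where there is no reading), "camera_matrix" (3x3 intrinsics, pixels), "k1" (the pictures are not rectified: a ray, as slopes to the right and down, at radius r is drawn at 1 + k1 r^2 times it, then the intrinsics apply), "R" (3x3) and "t" (3): a world point X has camera coordinates R X + t. Camera axes: x right, y down, z forward; pixel columns grow to the right and rows downward; lengths in m; the calibration is good to about 2 mm. A picture is of the moment at which its call begins.
- r.hand_in(): hands the job in; it is judged then, once.
The state is a dict: "time": time; "q": joint angles; "qd": joint speeds; "effort": joint torques, N m; "eef_pos": TCP position; "orientation": TCP orientation; "wrist_force": force on the tool from outside, world axes, zero at the start; "wrist_torque": the same for the moment, N m; "grip_width": opening from 0.0 (shut) to 1.0 (fully open); "gripper_force": force on a finger pad.
Only numpy, scipy, OpenCV 4.12 (cv2) and the standard library are available. Lean on these libraries where they do the work, as an engineer would, in place of code of your own. Each camera call takes 0.05 s, during which the arm holds its last target. There are 200 camera calls.

TASK

The four storage canisters have been washed and dried: put each white lid with a wooden knob back on its own canister, the one of the same diameter, seated flat and fully home. Set each lid down gently, without dropping it, let every canister stand where it is, and leave the saucepan lid and the small bowl alone.

Things in the scene. Friction and masses are not known exactly. Their poses are not given: they have to be found in the camera images.
- lid_s: smallest canister lid, for canister_s: white ceramic disc 72 mm across, wooden knob on top, tapered grey plug below; starts plug down on the counter. Origin: centre of the plug's underside, z up. Heights above it in mm: plug 0-12 (36 across below, 52 above), disc 12-19, knob's neck 19-28, knob's head 28 thick with straight sides 32-45, top 53. Grip the head, fingertips above the disc
- lid_m: second smallest canister lid, for canister_m: white ceramic disc 88 mm across, wooden knob on top, tapered grey plug below; starts plug down on the counter. Origin: centre of the plug's underside, z up. Heights above it in mm: plug 0-12 (52 across below, 68 above), disc 12-19, knob's neck 19-28, knob's head 28 thick with straight sides 32-45, top 53. Grip the head, fingertips above the disc
- lid_l: second largest canister lid, for canister_l: white ceramic disc 104 mm across, wooden knob on top, tapered grey plug below; starts plug down on the counter. Origin: centre of the plug's underside, z up. Heights above it in mm: plug 0-12 (68 across below, 84 above), disc 12-19, knob's neck 19-28, knob's head 28 thick with straight sides 32-45, top 53. Grip the head, fingertips above the disc
- lid_xl: largest canister lid, for canister_xl: white ceramic disc 120 mm across, wooden knob on top, tapered grey plug below; starts plug down on the counter. Origin: centre of the plug's underside, z up. Heights above it in mm: plug 0-12 (84 across below, 100 above), disc 12-19, knob's neck 19-28, knob's head 28 thick with straight sides 32-45, top 53. Grip the head, fingertips above the disc
- canister_s: smallest canister: empty open round pot of white ceramic, loose, 72 mm outside diameter, 64 mm high, wall 6 mm (mouth 60 mm across). Origin: centre of its underside, z up. With its lid fully home the disc lies on the rim and the lid's origin is 52 mm above this one; the plug has 4 mm of play all round (12 mm at its lower edge)
- canister_m: second smallest canister: empty open round pot of white ceramic, loose, 88 mm outside diameter, 76 mm high, wall 6 mm (mouth 76 mm across). Origin: centre of its underside, z up. With its lid fully home the disc lies on the rim and the lid's origin is 64 mm above this one; the plug has 4 mm of play all round (12 mm at its lower edge)
- canister_l: second largest canister: empty open round pot of white ceramic, loose, 104 mm outside diameter, 88 mm high, wall 6 mm (mouth 92 mm across). Origin: centre of its underside, z up. With its lid fully home the disc lies on the rim and the lid's origin is 76 mm above this one; the plug has 4 mm of play all round (12 mm at its lower edge)
- canister_xl: largest canister: empty open round pot of white ceramic, loose, 120 mm outside diameter, 100 mm high, wall 6 mm (mouth 108 mm across). Origin: centre of its underside, z up. With its lid fully home the disc lies on the rim and the lid's origin is 88 mm above this one; the plug has 4 mm of play all round (12 mm at its lower edge)
- prep_bowl: small white ceramic bowl, 92 mm across and 42 mm high, flaring; has no lid and is not part of the job. Origin: centre of its underside
- pan_lid: steel saucepan lid, 146 mm across with a dark rim, domed, black knob, 48 mm high; not part of the job. Origin: centre of its underside
Mind the look-alikes: they are no part of the job. Leave any green or yellow look-alike of the lid_xl alone. What is shaped like the lid_l but green is not meant.

How it is judged:
At the end, for the whole second after the job is handed in: Each lid is on the canister of its own diameter: centred within 8 mm, within 4 mm of seated height, level within 0.08 rad, at rest; canisters upright (0.05 rad) on the counter within 30 mm of their start; saucepan lid and small bowl within 25 mm of theirs (horizontal distance between lid_s and canister_s below 0.008 m and z of lid_s in the frame of canister_s between 0.048 and 0.056 m and angle between each of lid_s, lid_m, lid_l, lid_xl's own z axis and vertical below 0.08 rad and angle between each of canister_s, canister_m, canister_l, canister_xl's own z axis and vertical below 0.05 rad and height (world z) of each of canister_s, canister_m, canister_l, canister_xl below 0.005 m and distance of each of canister_s, canister_m, canister_l, canister_xl from where it was at the start of the episode below 0.03 m and linear speed of each of lid_s, canister_s, lid_m, canister_m, lid_l, canister_l, lid_xl, canister_xl below 0.02 m/s and horizontal distance between lid_m and canister_m below 0.008 m and z of lid_m in the frame of canister_m between 0.06 and 0.068 m and horizontal distance between lid_l and canister_l below 0.008 m and z of lid_l in the frame of canister_l between 0.072 and 0.08 m and horizontal distance between lid_xl and canister_xl below 0.008 m and z of lid_xl in the frame of canister_xl between 0.084 and 0.092 m and distance of each of prep_bowl, pan_lid from where it was at the start of the episode below 0.025 m); the robot touches nothing.
It fails at once if a canister is shifted more than 40 mm or tipped more than 20 degrees (distance of any of canister_s, canister_m, canister_l, canister_xl from where it was at the start of the episode above 0.04 m or angle between any of canister_s, canister_m, canister_l, canister_xl's own z axis and vertical above 0.35 rad).
It fails at once if a lid is rammed onto a canister (over 60 N) (contact force between any of lid_s, lid_m, lid_l, lid_xl and canister_s above 60 N or contact force between any of lid_s, lid_m, lid_l, lid_xl and canister_m above 60 N or contact force between any of lid_s, lid_m, lid_l, lid_xl and canister_l above 60 N or contact force between any of lid_s, lid_m, lid_l, lid_xl and canister_xl above 60 N).
It fails at once if a lid is dropped: falls out of the gripper from more than about 25 mm (faster than 0.7 m/s with no finger on it) ((linear speed of lid_s above 0.7 m/s and contact force between lid_s and the fingers below 0.05 N) or (linear speed of lid_m above 0.7 m/s and contact force between lid_m and the fingers below 0.05 N) or (linear speed of lid_l above 0.7 m/s and contact force between lid_l and the fingers below 0.05 N) or (linear speed of lid_xl above 0.7 m/s and contact force between lid_xl and the fingers below 0.05 N)).
It fails at once if the small bowl or the saucepan lid is moved more than 25 mm (distance of any of prep_bowl, pan_lid from where it was at the start of the episode above 0.025 m).
It also fails if it takes over 117 s, if anything falls off the work surface, if the arm or the gripper's body presses on something with over 40 N, if the wrist force passes 120 N, or if a joint passes its speed limit or range.

## Working session

There is one attempt and no reset: what is moved stays moved. The work goes in short steps, Python scripts to look and compute and a tool call to move; the robot and the scene stay as the last step left them, time stands still between calls to the robot, and variables do not carry over. Pictures are saved under pics/ and viewed, at most 14 in all, crops included, and the job is handed in when it is done.

Besides the shell and the picture viewer there is one more tool, called after "Call:" as name(argument=value, ...), one argument or row to a line, values as JSON. send_rows: Moves the arm, as the interface text tells. Shift numbers are shares of 0.2 m and turn numbers shares of pi/2 rad, none past 1 either way. Its arguments: {"type":"object","properties":{"xyz":{"type":"array","items":{"type":"array","items":{"type":"number","minimum":-1,"maximum":1}}},"delta_rot":{"type":"array","items":{"type":"array","items":{"type":"number","minimum":-1,"maximum":1}}},"fingers":{"type":"array","items":{"type":"number"}},"newtons":{"type":"number"}},"required":["xyz","delta_rot","fingers"]}

```bash
mkdir -p pics; ls
python3 - <<'E'
from plant import r
import cv2,numpy as np,pickle
s=r.get_state(); print({k:np.round(v,4).tolist() for k,v in s.items()})
for n in("side","top"):
    c=r.capture(n); cv2.imwrite(f"pics/{n}0.png",c["frame"]); pickle.dump(c,open(f"{n}0.pkl","wb"))
    print(n,c["camera_matrix"],c["k1"],c["R"],c["t"])
E
```

```text
pics
{'time': 0.0, 'q': [1.5942, 0.5019, -0.4268, 1.5514, 0.2208, 1.1383, -0.2103], 'qd': [-0.0015, 0.0015, -0.0002, -0.0008, -0.0008, 0.0002, 0.0003], 'effort': [-0.0002, -56.6591, -5.8162, -27.9111, -0.0686, 0.0306, 0.0002], 'eef_pos': [0.1541, -0.6308, 0.2477], 'orientation': [-3.1171, -0.3756, 0.0003], 'wrist_force': [-0.3268, -0.4628, -0.1075], 'wrist_torque': [0.0168, 0.0116, 0.0498], 'gripper_force': 0.0, 'grip_width': 0.999}
side [[502.19685928   0.         313.33011168]
 [  0.         502.19685928 232.73549056]
 [  0.           0.           1.        ]] -0.07746814075501317 [[-0.92300823 -0.3847706   0.00271869]
 [-0.29571105  0.70481128 -0.64482248]
 [ 0.24619257 -0.59598041 -0.76432753]] [0.5019143  0.2406797  1.46161128]
top [[447.93780183   0.         314.37039984]
 [  0.         447.93780183 239.63713847]
 [  0.           0.           1.        ]] -0.07673233190032334 [[-0.01764673 -0.99979223 -0.01020202]
 [-0.99710617  0.01835211 -0.07377316]
 [ 0.07394506  0.00887065 -0.99722286]] [-0.02162971  0.56587134  1.3413961 ]
```

View pics/top0.png

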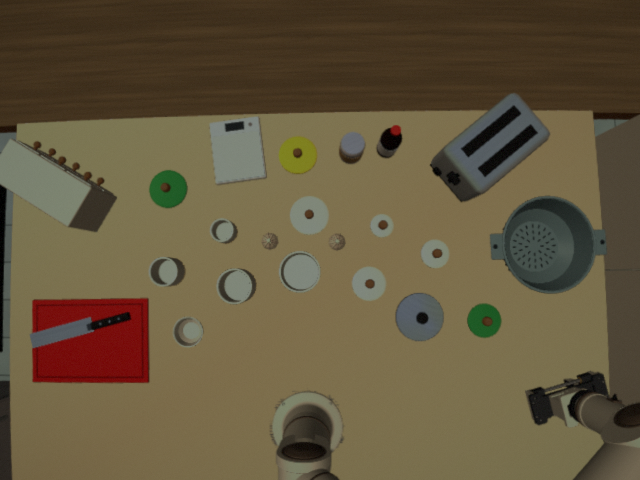

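View pics/side0.png

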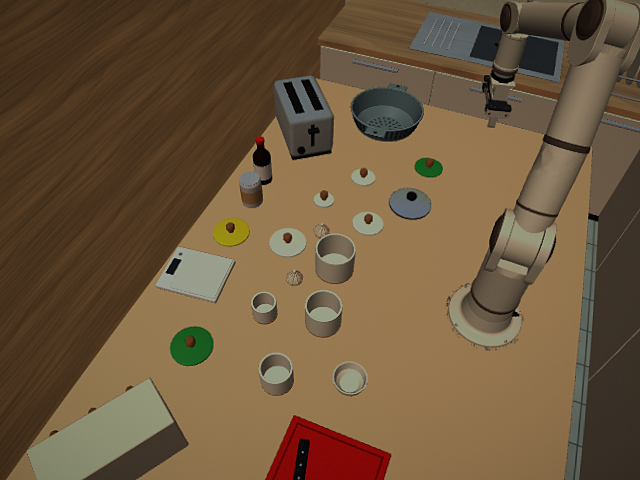

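The top view shows the white wooden-knob lids at about (309,215) xl, (369,284) l, (435,254) m and (382,225) s. The canisters are at (300,272) xl, (236,286) l, (166,272) m and (223,231) s. The ones to leave alone are the bowl (189,332), the pan lid (420,317), the green lids (168,189) and (485,321), and the yellow lid (298,155). Only the four white lids fit the description. I'll check their diameters by measuring.

```bash
cat > m.py <<'E'
import cv2,numpy as np,pickle
from scipy.optimize import least_squares
def cloud(c):
    K=c["camera_matrix"];h,w=c["z_map"].shape
    u,v=np.meshgrid(np.arange(w),np.arange(h))
    uv=np.stack([u,v],-1).reshape(-1,1,2).astype(float)
    n=cv2.undistortPoints(uv,K,np.array([c["k1"],0,0,0.])).reshape(h,w,2)
    d=np.concatenate([n,np.ones((h,w,1))],-1)
    return (d*c["z_map"][...,None]-c["t"])@c["R"], d@c["R"], -c["R"].T@c["t"]
def onplane(d,C,z): return C+d*((z-C[2])/d[...,2:])
def circ(p):
    f=lambda a:np.hypot(p[:,0]-a[0],p[:,1]-a[1])-a[2]
    s=least_squares(f,[*p.mean(0)[:2],np.ptp(p[:,0])/2],loss="soft_l1",f_scale=.001)
    return s.x,np.sqrt(np.mean(s.fun**2))
def top_disc(c,P,d,C,guess,z,rad,band=.004):
    """circle fitted to outline of the blob of height z near guess"""
    q=onplane(d,C,z); near=np.hypot(q[...,0]-guess[0],q[...,1]-guess[1])<rad+.02
    m=(near&(abs(P[...,2]-z)<band)).astype(np.uint8)
    cs,_=cv2.findContours(m,cv2.RETR_EXTERNAL,cv2.CHAIN_APPROX_NONE)
    if not cs: return None
    pts=cv2.convexHull(max(cs,key=len))[:,0]
    return circ(q[pts[:,1],pts[:,0]]),np.median(P[...,2][m>0]),int(m.sum())
E
python3 - <<'E'
from m import *
L=dict(s=(382,225,.036),m=(435,254,.044),l=(369,284,.052),xl=(309,215,.06))
N=dict(s=(223,231,.036,.064),m=(166,272,.044,.076),l=(236,286,.052,.088),xl=(300,272,.06,.1))
c={n:pickle.load(open(n+"0.pkl","rb")) for n in("top","side")}
cl={n:cloud(c[n]) for n in c}
for n in c:
  P=cl[n][0]; print(n,"floor",np.round(np.percentile(P[...,2][abs(P[...,2])<.01],[5,50,95]),4))
for k,(u,v,R) in L.items():
  g=onplane(cl["top"][1][v,u],cl["top"][2],.04)
  for n in c:
    r=top_disc(c[n],*cl[n],g,.019,R); print("lid",k,n,np.round(r[0][0],4),np.round(r[0][1],4),r[1:])
    P,d,C=cl[n]; q=onplane(d,C,.045); m=(np.hypot(*(q[...,:2]-g[:2]).transpose(2,0,1))<R)&(P[...,2]>.03)
    print("   knob top pts",np.round(P[m].mean(0),4),np.round(np.percentile(P[m][:,2],95),4),m.sum())
for k,(u,v,R,h) in N.items():
  g=onplane(cl["top"][1][v,u],cl["top"][2],.0)
  for n in c:
    r=top_disc(c[n],*cl[n],g,h,R); print("can",k,n,np.round(r[0][0],4),np.round(r[0][1],4),r[1:])
E
```

```text
top floor [-0.0056 -0.0007  0.0057]
side floor [-0.0052 -0.      0.0064]
lid s top [ 0.606  -0.2385  0.0351] 0.0004 (np.float64(0.017899093187593668), 277)
   knob top pts [ 0.6037 -0.2348  0.0653] 0.0544 75
lid s side [ 0.6039 -0.2366  0.0361] 0.0009 (np.float64(0.019076487199153284), 158)
   knob top pts [ 0.6036 -0.2335  0.0463] 0.0546 60
lid m top [ 0.517  -0.3969  0.0438] 0.0005 (np.float64(0.01815450347033779), 451)
   knob top pts [ 0.5148 -0.3828  0.0965] 0.0543 81
lid m side [ 0.5148 -0.3974  0.0442] 0.001 (np.float64(0.018606744223363447), 228)
   knob top pts [ 0.514  -0.3943  0.0459] 0.0544 54
lid l top [ 0.4307 -0.1942  0.0512] 0.0005 (np.float64(0.018218433228124765), 660)
   knob top pts [ 0.4326 -0.1856  0.1182] 0.3866 76
lid l side [ 0.4289 -0.1931  0.0515] 0.0007 (np.float64(0.018772083451389518), 403)
   knob top pts [ 0.42   -0.156   0.0842] 0.0573 65
lid xl top [ 0.642  -0.0166  0.0591] 0.0004 (np.float64(0.018149230891869508), 887)
   knob top pts [ 0.6227 -0.02    0.1846] 1.3792 78
lid xl side [ 0.6399 -0.0162  0.0592] 0.0007 (np.float64(0.019060986529348626), 632)
   knob top pts [0.6258 0.0126 0.0816] 0.0573 70
can s top [0.597  0.2437 0.0354] 0.0004 (np.float64(0.063029610982251), 118)
can s side [0.5957 0.2437 0.036 ] 0.0007 (np.float64(0.06324330411128273), 141)
can m top [0.4763 0.4144 0.0435] 0.0007 (np.float64(0.07504021517270383), 165)
can m side [0.476  0.4167 0.0436] 0.0004 (np.float64(0.07589112038857826), 207)
can l top [0.4303 0.2029 0.051 ] 0.0009 (np.float64(0.0869208800965246), 189)
can l side [0.4298 0.2028 0.0519] 0.0009 (np.float64(0.08719480510526965), 211)
can xl top [0.4697 0.0118 0.0592] 0.0004 (np.float64(0.09916019459020259), 218)
can xl side [0.4692 0.0102 0.0584] 0.0007 (np.float64(0.09922470802145275), 213)
```

Run:
```python
from m import *
c=pickle.load(open("top0.pkl","rb")); P=cloud(c)[0]
for k,(x,y) in dict(s=(.605,-.2375),m=(.516,-.397),l=(.430,-.1937),xl=(.641,-.0164)).items():
  dx,dy=abs(P[...,0]-x),abs(P[...,1]-y)
  print(k,"body(closing y)",P[...,2][(dx<.055)&(dy<.115)&(np.hypot(dx,dy)>.03)&(P[...,2]<.6)].max().round(3),
   "fingers",P[...,2][(dx<.025)&(dy<.08)&(np.hypot(dx,dy)>.03)&(P[...,2]<.6)].max().round(3))
cv2.imwrite("pics/crop.png",cv2.resize(c["frame"][185:345,140:460],None,fx=2.5,fy=2.5,interpolation=cv2.INTER_CUBIC))
```

```text
s body(closing y) 0.024 fingers 0.023
m body(closing y) 0.024 fingers 0.023
l body(closing y) 0.025 fingers 0.025
xl body(closing y) 0.028 fingers 0.028
```

View pics/crop.png

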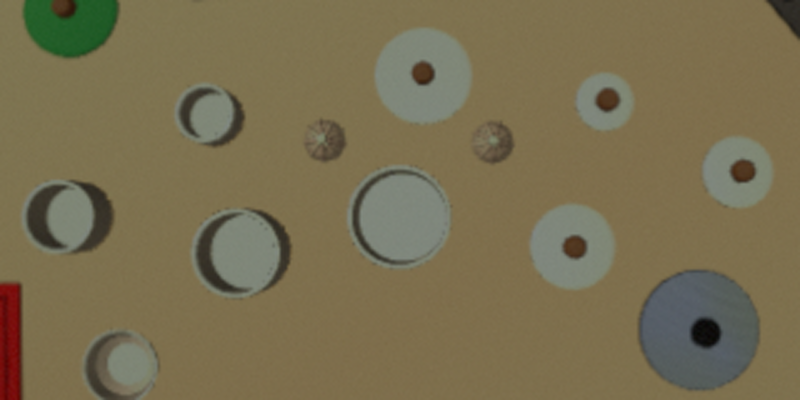

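Call:
send_rows(
  xyz=[
    [0.2,-0.2,0],
    [0.4,-0.4,0],
    [0.6,-0.6,0],
    [0.75,-0.8,0],
    [0.75,-0.8,0],
  ],
  delta_rot=[
    [0,0,0.1],
    [0,0,0.153],
    [0,0,0.153],
    [0,0,0.153],
    [0,0,0.153],
  ],
  fingers=[0.2,0.2,0.2,0.2,0.2],
)

```text
time: 0.72
eef_pos: [0.2644, -0.4362, 0.2487]
orientation: [-3.14, -0.01, 0.0]
wrist_force: [-0.6, -1.2, -0.5]
grip_width: 0.799
gripper_force: 0.0
```

The enlarged crop confirms the four white, wooden-knobbed lids. The green lids and the dark-knobbed pan lid are clearly different.

Call:
send_rows(
  xyz=[
    [0.25,-0.05,0],
    [0.5,-0.1,0],
    [0.75,-0.15,0],
    [1,-0.2,0],
    [1,-0.2,0.1],
  ],
  delta_rot=[
    [0,0,0],
    [0,0,0],
    [0,0,0],
    [0,0,0],
    [0,0,0],
  ],
  fingers=[0.2,0.2,0.2,0.2,0.2],
)

```text
time: 1.35
eef_pos: [0.4675, -0.399, 0.2296]
orientation: [3.141, 0.008, 0.009]
wrist_force: [0.1, -0.1, 0.1]
grip_width: 0.801
gripper_force: 0.0
```

Call:
send_rows(
  xyz=[
    [0.2,0,0.2],
    [0.26,0,0.4],
    [0.26,0,0.5],
    [0.26,0,0.5],
  ],
  delta_rot=[
    [0,0,0],
    [0,0,0],
    [0,0,0],
    [0,0,0],
  ],
  fingers=[0.2,0.2,0.2,0.2],
)

```text
time: 1.85
eef_pos: [0.5114, -0.4009, 0.1266]
orientation: [-3.139, 0.003, 0.007]
wrist_force: [0.2, 0.2, 0.8]
grip_width: 0.798
gripper_force: 0.0
```

Run:
```python
from plant import r
import numpy as np
s=r.get_state();print(s["q"].round(3) if hasattr(s["q"],'round') else s["q"],s["eef_pos"],s["orientation"])
```

```text
[ 0.958  0.648 -0.473  1.639  0.348  0.943 -1.213] [ 0.51139094 -0.40085573  0.12657483] [-3.13949491  0.0032248   0.0066658 ]
```

Call:
send_rows(
  xyz=[
    [0.02,-0.02,0],
    [0.02,-0.02,0],
    [0.02,-0.02,0],
    [0.02,-0.02,0],
    [0.02,-0.02,0],
    [0.02,-0.02,0],
    [0.02,-0.02,0],
    [0.02,-0.02,0],
    [0.02,-0.02,0],
    [0.02,-0.02,0],
    [0.02,-0.02,0],
    [0.02,-0.02,0],
  ],
  delta_rot=[
    [0,0,-0.11],
    [0,0,-0.22],
    [0,0,-0.33],
    [0,0,-0.44],
    [0,0,-0.55],
    [0,0,-0.66],
    [0,0,-0.77],
    [0,0,-0.88],
    [0,0,-1],
    [0,0,-1],
    [0,0,-1],
    [0,0,-1],
  ],
  fingers=[0.2,0.2,0.2,0.2,0.2,0.2,0.2,0.2,0.2,0.2,0.2,0.2],
)

```text
time: 3.35
eef_pos: [0.518, -0.3969, 0.1293]
orientation: [2.224, 2.218, -0.001]
wrist_force: [0.1, -1.0, -0.6]
grip_width: 0.801
gripper_force: 0.0
```

```bash
cat > st.py <<'E'
from plant import r
import numpy as np,sys
from scipy.spatial.transform import Rotation as R
s=r.get_state();M=R.from_rotvec(s["orientation"]).as_matrix()
print("t",round(s["time"],2),"q",np.round(s["q"],2),"p",np.round(s["eef_pos"],4),"yaw x",round(np.degrees(np.arctan2(M[1,0],M[0,0])),2),"tilt",np.degrees(np.arccos(-M[2,2])).round(2),"grip",s["grip_width"],s["gripper_force"],np.round(s["wrist_force"],1))
if len(sys.argv)>3: print("tool shift/0.2",np.round(M.T@(np.array(sys.argv[1:4],float)-s["eef_pos"])/.2,3))
E
python3 st.py .516 -.397 .047
```

```text
t 3.35 q [ 1.17  0.75 -0.82  1.63  0.62  1.04  0.15] p [ 0.518  -0.3969  0.1293] yaw x 89.83 tilt 0.06 grip 0.8013664406977374 0.0 [ 0.1 -1.  -0.6]
tool shift/0.2 [-0.    -0.01   0.411]
```

Call:
send_rows(
  xyz=[
    [0,-0.005,0.12],
    [0,-0.005,0.24],
    [0,-0.005,0.34],
    [0,-0.005,0.4],
    [0,-0.005,0.41],
    [0,-0.005,0.41],
    [0,-0.005,0.41],
    [0,-0.005,0.41],
    [0,-0.005,0.41],
    [0,-0.005,0.41],
    [0,-0.005,0.41],
    [0,-0.005,0.41],
  ],
  delta_rot=[
    [0,0,0],
    [0,0,0],
    [0,0,0],
    [0,0,0],
    [0,0,0],
    [0,0,0],
    [0,0,0],
    [0,0,0],
    [0,0,0],
    [0,0,0],
    [0,0,0],
    [0,0,0],
  ],
  fingers=[0.2,0.2,0.2,0.2,0.2,0.2,1,1,1,1,1,1],
  newtons=35,
)

```text
time: 4.85
eef_pos: [0.5171, -0.3965, 0.0468]
orientation: [-2.222, -2.221, 0.0]
wrist_force: [0.6, 0.6, 1.4]
grip_width: 0.294
gripper_force: 35.0
```

```bash
python3 st.py .516 -.397 .047
```

```text
t 4.85 q [ 1.13  0.85 -0.75  1.66  0.7   0.92  0.1 ] p [ 0.5171 -0.3965  0.0468] yaw x 89.97 tilt 0.01 grip 0.2944465472487289 35.000081766047515 [0.6 0.6 1.4]
tool shift/0.2 [-0.002 -0.005 -0.001]
```

Call:
send_rows(
  xyz=[
    [0,0,-0.05],
    [0,0,-0.15],
    [0,0,-0.3],
    [0,0,-0.5],
    [0,0,-0.7],
    [0,0,-0.85],
    [0,0,-0.9],
    [0,0,-0.9],
  ],
  delta_rot=[
    [0,0,0],
    [0,0,0],
    [0,0,0],
    [0,0,0],
    [0,0,0],
    [0,0,0],
    [0,0,0],
    [0,0,0],
  ],
  fingers=[1,1,1,1,1,1,1,1],
)

```text
time: 5.85
eef_pos: [0.5173, -0.3966, 0.2275]
orientation: [2.221, 2.22, -0.0]
wrist_force: [0.3, -0.5, -2.1]
grip_width: 0.287
gripper_force: 35.0
```

Call:
send_rows(
  xyz=[
    [0.08,0,0],
    [0.22,0,0],
    [0.4,0,0],
    [0.6,0,0],
    [0.8,0,0],
    [1,0,0],
  ],
  delta_rot=[
    [0,0,0],
    [0,0,0],
    [0,0,0],
    [0,0,0],
    [0,0,0],
    [0,0,0],
  ],
  fingers=[1,1,1,1,1,1],
)

```text
time: 6.6
eef_pos: [0.516, -0.1936, 0.2253]
orientation: [-2.219, -2.22, 0.001]
wrist_force: [0.3, 0.6, -0.8]
grip_width: 0.292
gripper_force: 35.0
```

```bash
python3 st.py .476 .4155 .23
```

```text
t 6.6 q [ 1.06  0.49 -0.98  1.81  0.46  1.09 -0.08] p [ 0.516  -0.1936  0.2253] yaw x 90.03 tilt 0.16 grip 0.29239196992835736 34.999182943138294 [ 0.3  0.6 -0.8]
tool shift/0.2 [ 3.046 -0.198 -0.018]
```

Call:
send_rows(
  xyz=[
    [0.2,0,0],
    [0.4,0,0],
    [0.6,0,0],
    [0.8,0,0],
    [1,0,0],
  ],
  delta_rot=[
    [0,0,0],
    [0,0,0],
    [0,0,0],
    [0,0,0],
    [0,0,0],
  ],
  fingers=[1,1,1,1,1],
)

```text
time: 7.22
eef_pos: [0.5156, 0.0058, 0.2255]
orientation: [-2.219, -2.221, 0.002]
wrist_force: [-0.8, 0.5, -1.5]
grip_width: 0.298
gripper_force: 35.0
```

```bash
python3 st.py .476 .4155 .23
```

```text
t 7.22 q [ 0.76  0.44 -1.03  1.89  0.43  1.05 -0.44] p [0.5156 0.0058 0.2255] yaw x 90.03 tilt 0.15 grip 0.297542055290862 34.99886024161242 [-0.8  0.5 -1.5]
tool shift/0.2 [ 2.049 -0.197 -0.021]
```

Call:
send_rows(
  xyz=[
    [0.2,-0.02,0],
    [0.4,-0.04,0],
    [0.6,-0.06,0],
    [0.8,-0.08,0],
    [1,-0.1,0],
  ],
  delta_rot=[
    [0,0,0],
    [0,0,0],
    [0,0,0],
    [0,0,0],
    [0,0,0],
  ],
  fingers=[1,1,1,1,1],
)

```text
time: 7.85
eef_pos: [0.4953, 0.2051, 0.2254]
orientation: [-2.22, -2.221, 0.003]
wrist_force: [-0.1, -0.3, -1.5]
grip_width: 0.292
gripper_force: 35.0
```

Call:
send_rows(
  xyz=[
    [0.2,-0.02,0],
    [0.4,-0.04,0],
    [0.6,-0.06,0],
    [0.8,-0.08,0],
    [0.92,-0.1,0],
    [1,-0.1,0],
    [1,-0.1,0],
    [1,-0.1,0],
  ],
  delta_rot=[
    [0,0,0],
    [0,0,0],
    [0,0,0],
    [0,0,0],
    [0,0,0],
    [0,0,0],
    [0,0,0],
    [0,0,0],
  ],
  fingers=[1,1,1,1,1,1,1,1],
)

```text
time: 8.85
eef_pos: [0.4778, 0.4022, 0.2261]
orientation: [2.223, 2.219, -0.002]
wrist_force: [0.1, -0.5, -1.7]
grip_width: 0.291
gripper_force: 35.0
```

```bash
python3 st.py .476 .4155 .115
python3 - <<'E'
from plant import r
from m import *
for n in ("side","top"):
  c=r.capture(n);cv2.imwrite(f"pics/{n}1.png",c["frame"]);pickle.dump(c,open(n+"1.pkl","wb"))
  P,d,C=cloud(c); 
  m=(np.hypot(P[...,0]-.476,P[...,1]-.4155)<.06)&(P[...,2]>.15)&(P[...,2]<.26)
  print(n,m.sum(),np.percentile(P[...,2][m],[10,50,90]).round(4) if m.any() else 0)
  for z in (.198,.201,.205): print(z,top_disc(c,P,d,C,(.476,.4155),z,.044))
E
```

```text
t 8.85 q [-0.09  0.63 -0.95  1.63  0.54  1.17 -1.16] p [0.4778 0.4022 0.2261] yaw x 89.91 tilt 0.09 grip 0.2914907928483227 34.99963105714414 [ 0.1 -0.5 -1.7]
tool shift/0.2 [ 0.068 -0.009  0.556]
side 590 [0.1945 0.1978 0.2206]
0.198 ((array([0.47633408, 0.40411245, 0.04107882]), np.float64(0.0026348226741211354)), np.float64(0.19739184039616234), 439)
0.201 ((array([0.47477661, 0.40781567, 0.03790405]), np.float64(0.006192413990921315)), np.float64(0.1985115794725084), 262)
0.205 ((array([0.49439069, 0.41147484, 0.00205181]), np.float64(0.0007325566217485218)), np.float64(0.20229040593969896), 31)
top 424 [0.1941 0.1978 0.2224]
0.198 ((array([0.47849244, 0.39472841, 0.0401097 ]), np.float64(0.002587015862424873)), np.float64(0.19751410584139917), 312)
0.201 ((array([0.47627887, 0.38681836, 0.03294792]), np.float64(0.0031376218465377984)), np.float64(0.19863323415746134), 181)
0.205 ((array([0.483469  , 0.36390274, 0.00274231]), np.float64(0.0003890632032707978)), np.float64(0.2018974245425555), 15)
```

Call:
send_rows(
  xyz=[
    [0.07,-0.008,0.05],
    [0.07,-0.008,0.15],
    [0.07,-0.008,0.3],
    [0.07,-0.008,0.42],
    [0.07,-0.008,0.45],
    [0.07,-0.008,0.45],
    [0.07,-0.008,0.45],
  ],
  delta_rot=[
    [0,0,0],
    [0,0,0],
    [0,0,0],
    [0,0,0],
    [0,0,0],
    [0,0,0],
    [0,0,0],
  ],
  fingers=[1,1,1,1,1,1,1],
)

```text
time: 9.82
eef_pos: [0.4764, 0.4183, 0.1378]
orientation: [-2.222, -2.221, -0.003]
wrist_force: [-0.0, 0.5, -1.1]
grip_width: 0.292
gripper_force: 35.0
```

```bash
python3 st.py .476 .4155 .112
python3 - <<'E'
from plant import r
from m import *
c=r.capture("side");cv2.imwrite("pics/side2.png",cv2.resize(c["frame"][280:440,200:360],None,fx=3.5,fy=3.5))
E
```

```text
t 9.82 q [-0.16  0.73 -0.88  1.67  0.64  1.04 -1.24] p [0.4764 0.4183 0.1378] yaw x 89.97 tilt 0.11 grip 0.29160122827970597 34.99982350389473 [-0.   0.5 -1.1]
tool shift/0.2 [-0.014 -0.002  0.129]
```

View pics/side2.png

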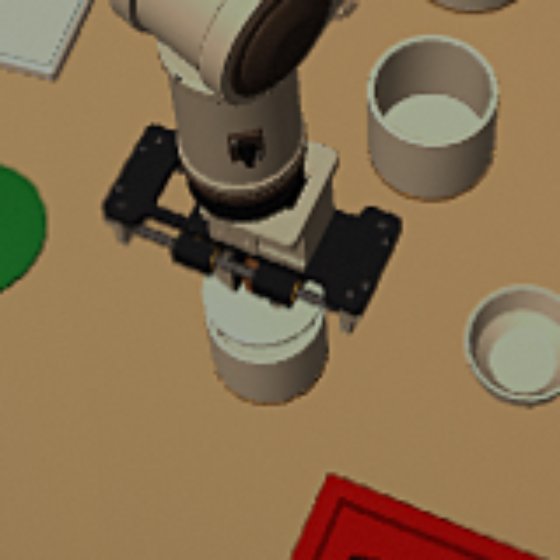

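The crop shows lid m level just over canister m at about (265,310), well aligned. The bowl is clear.

Call:
send_rows(
  xyz=[
    [-0.01,0,0.03],
    [-0.01,0,0.06],
    [-0.01,0,0.08],
    [-0.01,0,0.1],
    [-0.01,0,0.11],
    [-0.01,0,0.12],
    [-0.01,0,0.125],
    [-0.01,0,0.13],
    [-0.01,0,0.13],
    [-0.01,0,0.13],
  ],
  delta_rot=[
    [0,0,0],
    [0,0,0],
    [0,0,0],
    [0,0,0],
    [0,0,0],
    [0,0,0],
    [0,0,0],
    [0,0,0],
    [0,0,0],
    [0,0,0],
  ],
  fingers=[1,1,1,1,1,1,1,1,1,1],
)

```text
time: 11.12
eef_pos: [0.476, 0.4155, 0.1108]
orientation: [2.222, 2.221, 0.0]
wrist_force: [-0.5, 0.8, -0.9]
grip_width: 0.289
gripper_force: 35.0
```

```bash
python3 st.py .476 .4155 .111
```

```text
t 11.12 q [-0.17  0.76 -0.85  1.69  0.67  1.   -1.26] p [0.476  0.4155 0.1108] yaw x 89.97 tilt 0.01 grip 0.28923388119648763 34.99967772688251 [-0.5  0.8 -0.9]
tool shift/0.2 [-0.     0.    -0.001]
```

Call:
send_rows(
  xyz=[
    [0,0,0.005],
    [0,0,0.005],
    [0,0,0.005],
    [0,0,0.005],
    [0,0,0.005],
    [0,0,0.005],
  ],
  delta_rot=[
    [0,0,0],
    [0,0,0],
    [0,0,0],
    [0,0,0],
    [0,0,0],
    [0,0,0],
  ],
  fingers=[1,1,0.6,0.4,0.3,0.3],
)

```text
time: 11.88
eef_pos: [0.4759, 0.4155, 0.1096]
orientation: [-2.222, -2.221, 0.0]
wrist_force: [-0.1, 0.9, 0.2]
grip_width: 0.667
gripper_force: 0.0
```

Call:
send_rows(
  xyz=[
    [0,0,-0.1],
    [0,0,-0.3],
    [0,0,-0.6],
    [-0.2,0.05,-0.65],
    [-0.4,0.12,-0.65],
    [-0.6,0.2,-0.65],
    [-0.8,0.3,-0.65],
    [-1,0.4,-0.65],
  ],
  delta_rot=[
    [0,0,0],
    [0,0,0],
    [0,0,0],
    [0,0,0],
    [0,0,0],
    [0,0,0],
    [0,0,0],
    [0,0,0],
  ],
  fingers=[0.3,0.3,0.3,0.3,0.3,0.3,0.3,0.3],
)

```text
time: 12.88
eef_pos: [0.5566, 0.2145, 0.2415]
orientation: [2.221, 2.221, 0.002]
wrist_force: [1.2, 0.7, -0.1]
grip_width: 0.702
gripper_force: 0.0
```

```bash
python3 st.py .605 -.2375 .2
cat > chk.py <<'E'
import sys
from plant import r
from m import *
N=dict(s=(.596,.2437,.036,.071),m=(.476,.4155,.044,.083),l=(.43,.203,.052,.095),xl=(.4695,.011,.06,.107))
for n in("side","top"):
  c=r.capture(n);pickle.dump(c,open("last_%s.pkl"%n,"wb"));a=cloud(c)
  for k in sys.argv[1:]:
    x,y,R,h=N[k]; t=top_disc(c,*a,(x,y),h,R)
    q=a[0][(np.hypot(a[0][...,0]-x,a[0][...,1]-y)<R-.006)&(abs(a[0][...,2]-h)<.01)]
    A=np.linalg.lstsq(np.c_[q[:,:2]-[x,y],np.ones(len(q))],q[:,2],rcond=None)[0]
    print(k,n,t and (np.round(t[0][0],4),t[1].round(4),t[2]),"tilt plane",A.round(4))
E
python3 chk.py m
```

```text
t 12.88 q [ 0.29  0.56 -0.98  1.69  0.5   1.16 -0.82] p [0.5566 0.2145 0.2415] yaw x 90.0 tilt 0.11 grip 0.7015358939314821 0.0 [ 1.2  0.7 -0.1]
tool shift/0.2 [-2.26   0.242  0.207]
m side (array([0.4748, 0.4145, 0.044 ]), np.float64(0.0826), 676) tilt plane [-0.0091  0.0141  0.083 ]
m top (array([0.4753, 0.4113, 0.0434]), np.float64(0.0821), 512) tilt plane [ 0.0021 -0.0128  0.0819]
```

Call:
send_rows(
  xyz=[
    [-0.2,0.02,0],
    [-0.4,0.04,0],
    [-0.6,0.06,0],
    [-0.8,0.08,0],
    [-1,0.1,0],
  ],
  delta_rot=[
    [0,0,0],
    [0,0,0],
    [0,0,0],
    [0,0,0],
    [0,0,0],
  ],
  fingers=[0.3,0.3,0.3,0.3,0.3],
)

```text
time: 13.6
eef_pos: [0.576, 0.0152, 0.2412]
orientation: [2.22, 2.221, 0.002]
wrist_force: [-0.2, 0.1, 0.1]
grip_width: 0.699
gripper_force: 0.0
```

Call:
send_rows(
  xyz=[
    [-0.2,0.02,0],
    [-0.4,0.04,0],
    [-0.6,0.06,0],
    [-0.8,0.08,0],
    [-1,0.1,0],
  ],
  delta_rot=[
    [0,0,0],
    [0,0,0],
    [0,0,0],
    [0,0,0],
    [0,0,0],
  ],
  fingers=[0.3,0.3,0.3,0.3,0.3],
)

```text
time: 14.22
eef_pos: [0.5962, -0.1849, 0.2413]
orientation: [2.22, 2.221, 0.002]
wrist_force: [-0.4, 0.1, -0.2]
grip_width: 0.697
gripper_force: 0.0
```

Call:
send_rows(
  xyz=[
    [-0.15,0.04,0.2],
    [-0.26,0.04,0.4],
    [-0.26,0.04,0.55],
    [-0.26,0.04,0.6],
    [-0.26,0.04,0.6],
    [-0.26,0.04,0.6],
  ],
  delta_rot=[
    [0,0,0],
    [0,0,0],
    [0,0,0],
    [0,0,0],
    [0,0,0],
    [0,0,0],
  ],
  fingers=[0.3,0.3,0.3,0.3,0.3,0.3],
)

```text
time: 14.98
eef_pos: [0.605, -0.2359, 0.1218]
orientation: [2.219, 2.22, 0.002]
wrist_force: [0.3, 0.5, 0.8]
grip_width: 0.706
gripper_force: 0.0
```

```bash
python3 st.py .605 -.2375 .047
```

```text
t 14.97 q [ 0.9   0.77 -0.84  1.64  0.64  1.03 -0.14] p [ 0.605  -0.2359  0.1218] yaw x 90.03 tilt 0.16 grip 0.7063962819996998 0.0 [0.3 0.5 0.8]
tool shift/0.2 [-0.008 -0.001  0.374]
```

Descend, grip and lift. Target shift to canister s afterwards: +0.48 m in y.

Call:
send_rows(
  xyz=[
    [-0.008,0,0.12],
    [-0.008,0,0.24],
    [-0.008,0,0.33],
    [-0.008,0,0.37],
    [-0.008,0,0.373],
    [-0.008,0,0.373],
    [-0.008,0,0.373],
    [-0.008,0,0.373],
    [-0.008,0,0.373],
    [-0.008,0,0.373],
    [-0.008,0,0.373],
  ],
  delta_rot=[
    [0,0,0],
    [0,0,0],
    [0,0,0],
    [0,0,0],
    [0,0,0],
    [0,0,0],
    [0,0,0],
    [0,0,0],
    [0,0,0],
    [0,0,0],
    [0,0,0],
  ],
  fingers=[0.3,0.3,0.3,0.3,0.3,0.3,1,1,1,1,1],
)

```text
time: 16.35
eef_pos: [0.6038, -0.2382, 0.0453]
orientation: [2.222, 2.221, 0.0]
wrist_force: [-0.2, -0.4, 0.8]
grip_width: 0.29
gripper_force: 35.0
```

```bash
python3 st.py .605 -.2375 .047
```

```text
t 16.35 q [ 0.86  0.86 -0.77  1.67  0.72  0.92 -0.19] p [ 0.6038 -0.2382  0.0453] yaw x 89.97 tilt 0.03 grip 0.29034604449701695 35.00003202224548 [-0.2 -0.4  0.8]
tool shift/0.2 [ 0.003  0.006 -0.009]
```

Call:
send_rows(
  xyz=[
    [0,0,-0.05],
    [0,0,-0.15],
    [0,0,-0.3],
    [0,0,-0.5],
    [0,0,-0.7],
    [0.05,0,-0.85],
    [0.15,0,-0.9],
    [0.3,0,-0.9],
    [0.5,0,-0.9],
    [0.7,0,-0.9],
    [0.9,0,-0.9],
    [1,0,-0.9],
  ],
  delta_rot=[
    [0,0,0],
    [0,0,0],
    [0,0,0],
    [0,0,0],
    [0,0,0],
    [0,0,0],
    [0,0,0],
    [0,0,0],
    [0,0,0],
    [0,0,0],
    [0,0,0],
    [0,0,0],
  ],
  fingers=[1,1,1,1,1,1,1,1,1,1,1,1],
)

```text
time: 17.85
eef_pos: [0.6028, -0.034, 0.2251]
orientation: [-2.216, -2.225, -0.0]
wrist_force: [-0.5, -0.8, -0.6]
grip_width: 0.291
gripper_force: 35.0
```

Call:
send_rows(
  xyz=[
    [0.2,0,0],
    [0.4,0,0],
    [0.6,0,0],
    [0.8,0,0],
    [1,0,0],
  ],
  delta_rot=[
    [0,0,0],
    [0,0,0],
    [0,0,0],
    [0,0,0],
    [0,0,0],
  ],
  fingers=[1,1,1,1,1],
)

```text
time: 18.48
eef_pos: [0.6037, 0.1623, 0.2247]
orientation: [2.223, 2.22, -0.002]
wrist_force: [0.5, -0.4, -1.8]
grip_width: 0.292
gripper_force: 35.0
```

Call:
send_rows(
  xyz=[
    [0.15,-0.02,0],
    [0.28,-0.04,0],
    [0.37,-0.045,0],
    [0.4,-0.045,0],
    [0.4,-0.045,0.1],
    [0.4,-0.045,0.25],
    [0.4,-0.045,0.4],
    [0.4,-0.045,0.45],
    [0.4,-0.045,0.45],
    [0.4,-0.045,0.45],
  ],
  delta_rot=[
    [0,0,0],
    [0,0,0],
    [0,0,0],
    [0,0,0],
    [0,0,0],
    [0,0,0],
    [0,0,0],
    [0,0,0],
    [0,0,0],
    [0,0,0],
  ],
  fingers=[1,1,1,1,1,1,1,1,1,1],
)

```text
time: 19.73
eef_pos: [0.5956, 0.2421, 0.1362]
orientation: [2.222, 2.22, 0.003]
wrist_force: [-0.8, 0.1, -0.3]
grip_width: 0.29
gripper_force: 35.0
```

```bash
python3 st.py .596 .2437 .099
```

```text
t 19.73 q [ 0.16  0.75 -0.86  1.65  0.64  1.05 -0.9 ] p [0.5956 0.2421 0.1362] yaw x 89.94 tilt 0.1 grip 0.2896966114025901 34.99981157508245 [-0.8  0.1 -0.3]
tool shift/0.2 [0.008 0.002 0.186]
```

Call:
send_rows(
  xyz=[
    [0.008,0.002,0.03],
    [0.008,0.002,0.07],
    [0.008,0.002,0.1],
    [0.008,0.002,0.125],
    [0.008,0.002,0.145],
    [0.008,0.002,0.16],
    [0.008,0.002,0.17],
    [0.008,0.002,0.18],
    [0.008,0.002,0.18],
    [0.008,0.002,0.18],
  ],
  delta_rot=[
    [0,0,0],
    [0,0,0],
    [0,0,0],
    [0,0,0],
    [0,0,0],
    [0,0,0],
    [0,0,0],
    [0,0,0],
    [0,0,0],
    [0,0,0],
  ],
  fingers=[1,1,1,1,1,1,1,1,1,1],
)

```text
time: 20.98
eef_pos: [0.5953, 0.2436, 0.0993]
orientation: [2.222, 2.221, 0.0]
wrist_force: [-0.2, -0.1, -0.3]
grip_width: 0.292
gripper_force: 35.0
```

```bash
python3 st.py .596 .2437 .0973
```

```text
t 20.98 q [ 0.14  0.79 -0.83  1.67  0.68  1.   -0.93] p [0.5953 0.2436 0.0993] yaw x 89.97 tilt 0.01 grip 0.29160781645344885 34.99981324653476 [-0.2 -0.1 -0.3]
tool shift/0.2 [0.001 0.003 0.01 ]
```

Call:
send_rows(
  xyz=[
    [0,0.002,0.004],
    [0,0.002,0.008],
    [0,0.002,0.011],
    [0,0.002,0.011],
    [0,0.002,0.011],
    [0,0.002,0.011],
    [0,0.002,0.011],
    [0,0.002,0.011],
    [0,0.002,0.011],
  ],
  delta_rot=[
    [0,0,0],
    [0,0,0],
    [0,0,0],
    [0,0,0],
    [0,0,0],
    [0,0,0],
    [0,0,0],
    [0,0,0],
    [0,0,0],
  ],
  fingers=[1,1,1,1,1,0.6,0.4,0.3,0.3],
)

```text
time: 22.1
eef_pos: [0.5956, 0.2434, 0.0968]
orientation: [-2.222, -2.221, 0.0]
wrist_force: [0.1, -0.5, -0.5]
grip_width: 0.673
gripper_force: 0.0
```

Call:
send_rows(
  xyz=[
    [0,0,-0.1],
    [0,0,-0.3],
    [0,0,-0.6],
    [-0.2,-0.1,-0.7],
    [-0.4,-0.2,-0.7],
    [-0.6,-0.3,-0.7],
    [-0.8,-0.4,-0.7],
    [-1,-0.5,-0.7],
  ],
  delta_rot=[
    [0,0,0],
    [0,0,0],
    [0,0,0],
    [0,0,0],
    [0,0,0],
    [0,0,0],
    [0,0,0],
    [0,0,0],
  ],
  fingers=[0.3,0.3,0.3,0.3,0.3,0.3,0.3,0.3],
)

```text
time: 23.1
eef_pos: [0.4951, 0.0426, 0.2382]
orientation: [2.22, 2.22, 0.001]
wrist_force: [1.3, -1.0, 0.6]
grip_width: 0.698
gripper_force: 0.0
```

```bash
python3 st.py .430 -.1937 .2; python3 chk.py s m
```

```text
t 23.1 q [ 0.74  0.39 -1.07  1.93  0.39  1.06 -0.49] p [0.4951 0.0426 0.2382] yaw x 90.01 tilt 0.1 grip 0.6984859779734681 0.0 [ 1.3 -1.   0.6]
tool shift/0.2 [-1.181 -0.326  0.191]
s side (array([0.5945, 0.2445, 0.036 ]), np.float64(0.0708), 311) tilt plane [ 0.0007 -0.0217  0.071 ]
m side (array([0.4743, 0.4151, 0.0442]), np.float64(0.0827), 678) tilt plane [-0.0064  0.0134  0.0829]
s top (array([0.5962, 0.2434, 0.0351]), np.float64(0.0701), 301) tilt plane [-0.0006  0.0011  0.0701]
m top (array([0.4751, 0.4108, 0.0434]), np.float64(0.0823), 499) tilt plane [ 0.0061 -0.0136  0.0821]
```

Call:
send_rows(
  xyz=[
    [-0.2,-0.05,0],
    [-0.4,-0.1,0],
    [-0.6,-0.15,0],
    [-0.8,-0.2,0],
    [-1,-0.25,0],
  ],
  delta_rot=[
    [0,0,0],
    [0,0,0],
    [0,0,0],
    [0,0,0],
    [0,0,0],
  ],
  fingers=[0.3,0.3,0.3,0.3,0.3],
)

```text
time: 23.82
eef_pos: [0.446, -0.1569, 0.2382]
orientation: [2.219, 2.221, 0.001]
wrist_force: [0.5, -0.3, 0.3]
grip_width: 0.699
gripper_force: 0.0
```

Call:
send_rows(
  xyz=[
    [-0.18,-0.07,0.2],
    [-0.18,-0.07,0.4],
    [-0.18,-0.07,0.55],
    [-0.18,-0.07,0.6],
    [-0.18,-0.07,0.6],
    [-0.18,-0.07,0.6],
  ],
  delta_rot=[
    [0,0,0],
    [0,0,0],
    [0,0,0],
    [0,0,0],
    [0,0,0],
    [0,0,0],
  ],
  fingers=[0.3,0.3,0.3,0.3,0.3,0.3],
)

```text
time: 24.58
eef_pos: [0.4327, -0.1924, 0.1183]
orientation: [2.22, 2.22, 0.001]
wrist_force: [0.8, -0.2, -0.2]
grip_width: 0.7
gripper_force: 0.0
```

```bash
python3 st.py .430 -.1937 .047
```

```text
t 24.57 q [ 1.11  0.51 -0.9   2.08  0.56  0.81 -0.13] p [ 0.4327 -0.1924  0.1183] yaw x 90.01 tilt 0.14 grip 0.6996486609938075 0.0 [ 0.8 -0.2 -0.2]
tool shift/0.2 [-0.006 -0.014  0.356]
```

Call:
send_rows(
  xyz=[
    [-0.007,-0.012,0.12],
    [-0.007,-0.012,0.24],
    [-0.007,-0.012,0.32],
    [-0.007,-0.012,0.353],
    [-0.007,-0.012,0.353],
    [-0.007,-0.012,0.353],
    [-0.007,-0.012,0.353],
    [-0.007,-0.012,0.353],
    [-0.007,-0.012,0.353],
    [-0.007,-0.012,0.353],
    [-0.007,-0.012,0.353],
  ],
  delta_rot=[
    [0,0,0],
    [0,0,0],
    [0,0,0],
    [0,0,0],
    [0,0,0],
    [0,0,0],
    [0,0,0],
    [0,0,0],
    [0,0,0],
    [0,0,0],
    [0,0,0],
  ],
  fingers=[0.3,0.3,0.3,0.3,0.3,0.3,1,1,1,1,1],
)

```text
time: 25.95
eef_pos: [0.4291, -0.1938, 0.0464]
orientation: [2.222, 2.221, 0.0]
wrist_force: [0.6, 0.0, 0.2]
grip_width: 0.291
gripper_force: 35.0
```

```bash
python3 st.py .430 -.1937 .047
```

```text
t 25.95 q [ 1.01  0.62 -0.78  2.11  0.7   0.68 -0.25] p [ 0.4291 -0.1938  0.0464] yaw x 89.97 tilt 0.01 grip 0.2909621424066207 35.00010880729633 [0.6 0.  0.2]
tool shift/0.2 [ 0.001  0.004 -0.003]
```

Call:
send_rows(
  xyz=[
    [0,0,-0.05],
    [0,0,-0.15],
    [0,0,-0.3],
    [0,0,-0.5],
    [0,0,-0.7],
    [0.05,0,-0.85],
    [0.15,0.03,-0.95],
    [0.3,0.06,-0.95],
    [0.48,0.1,-0.95],
    [0.66,0.12,-0.95],
    [0.84,0.14,-0.95],
    [1,0.15,-0.95],
  ],
  delta_rot=[
    [0,0,0],
    [0,0,0],
    [0,0,0],
    [0,0,0],
    [0,0,0],
    [0,0,0],
    [0,0,0],
    [0,0,0],
    [0,0,0],
    [0,0,0],
    [0,0,0],
    [0,0,0],
  ],
  fingers=[1,1,1,1,1,1,1,1,1,1,1,1],
)

```text
time: 27.45
eef_pos: [0.4588, 0.0077, 0.2367]
orientation: [2.221, 2.222, -0.0]
wrist_force: [0.8, -0.1, -1.6]
grip_width: 0.29
gripper_force: 35.0
```

```bash
python3 st.py .430 .203 .14
```

```text
t 27.45 q [ 0.9   0.31 -1.13  2.01  0.33  1.02 -0.38] p [0.4588 0.0077 0.2367] yaw x 90.03 tilt 0.02 grip 0.2902911379633053 34.99876208383057 [ 0.8 -0.1 -1.6]
tool shift/0.2 [ 0.977 -0.143  0.483]
```

Call:
send_rows(
  xyz=[
    [0.18,-0.03,0],
    [0.36,-0.06,0],
    [0.54,-0.1,0],
    [0.72,-0.14,0],
    [0.88,-0.143,0],
    [0.977,-0.143,0],
    [0.977,-0.143,0.1],
    [0.977,-0.143,0.25],
    [0.977,-0.143,0.36],
    [0.977,-0.143,0.4],
    [0.977,-0.143,0.4],
    [0.977,-0.143,0.4],
  ],
  delta_rot=[
    [0,0,0],
    [0,0,0],
    [0,0,0],
    [0,0,0],
    [0,0,0],
    [0,0,0],
    [0,0,0],
    [0,0,0],
    [0,0,0],
    [0,0,0],
    [0,0,0],
    [0,0,0],
  ],
  fingers=[1,1,1,1,1,1,1,1,1,1,1,1],
)

```text
time: 28.95
eef_pos: [0.4311, 0.2016, 0.1569]
orientation: [2.222, 2.22, 0.001]
wrist_force: [-0.1, 0.1, -1.2]
grip_width: 0.292
gripper_force: 35.0
```

```bash
python3 st.py .430 .203 .1224
```

```text
t 28.95 q [ 0.34  0.47 -1.01  2.05  0.52  0.9  -0.96] p [0.4311 0.2016 0.1569] yaw x 89.95 tilt 0.06 grip 0.29157174658095386 34.999779171635055 [-0.1  0.1 -1.2]
tool shift/0.2 [ 0.007 -0.006  0.173]
```

Call:
send_rows(
  xyz=[
    [0.006,-0.005,0.03],
    [0.006,-0.005,0.06],
    [0.006,-0.005,0.09],
    [0.006,-0.005,0.115],
    [0.006,-0.005,0.135],
    [0.006,-0.005,0.15],
    [0.006,-0.005,0.16],
    [0.006,-0.005,0.16],
    [0.006,-0.005,0.16],
  ],
  delta_rot=[
    [0,0,0],
    [0,0,0],
    [0,0,0],
    [0,0,0],
    [0,0,0],
    [0,0,0],
    [0,0,0],
    [0,0,0],
    [0,0,0],
  ],
  fingers=[1,1,1,1,1,1,1,1,1],
)

```text
time: 30.08
eef_pos: [0.4297, 0.2028, 0.1244]
orientation: [2.222, 2.221, 0.0]
wrist_force: [-0.3, -0.5, -1.6]
grip_width: 0.289
gripper_force: 35.0
```

```bash
python3 st.py .430 .203 .1224
```

```text
t 30.07 q [ 0.29  0.52 -0.96  2.07  0.58  0.84 -1.02] p [0.4297 0.2028 0.1244] yaw x 89.97 tilt 0.02 grip 0.28939464516263397 34.99986049993595 [-0.3 -0.5 -1.6]
tool shift/0.2 [0.001 0.001 0.01 ]
```

Call:
send_rows(
  xyz=[
    [0,0,0.004],
    [0,0,0.008],
    [0,0,0.011],
    [0,0,0.011],
    [0,0,0.011],
    [0,0,0.011],
    [0,0,0.011],
    [0,0,0.011],
    [0,0,0.011],
  ],
  delta_rot=[
    [0,0,0],
    [0,0,0],
    [0,0,0],
    [0,0,0],
    [0,0,0],
    [0,0,0],
    [0,0,0],
    [0,0,0],
    [0,0,0],
  ],
  fingers=[1,1,1,1,1,0.6,0.4,0.3,0.3],
)

```text
time: 31.2
eef_pos: [0.4296, 0.2028, 0.1221]
orientation: [-2.222, -2.221, -0.0]
wrist_force: [-0.7, 1.0, -0.8]
grip_width: 0.671
gripper_force: 0.0
```

Call:
send_rows(
  xyz=[
    [0,0,-0.1],
    [0,0,-0.3],
    [0,0,-0.55],
    [-0.2,0.18,-0.6],
    [-0.4,0.36,-0.6],
    [-0.6,0.54,-0.6],
    [-0.8,0.72,-0.6],
    [-1,0.9,-0.6],
    [-1,0.9,-0.6],
    [-1,0.9,-0.6],
  ],
  delta_rot=[
    [0,0,0],
    [0,0,0],
    [0,0,0],
    [0,0,0],
    [0,0,0],
    [0,0,0],
    [0,0,0],
    [0,0,0],
    [0,0,0],
    [0,0,0],
  ],
  fingers=[0.3,0.3,0.3,0.3,0.3,0.3,0.3,0.3,0.3,0.3],
)

```text
time: 32.45
eef_pos: [0.609, 0.0034, 0.2417]
orientation: [-2.221, -2.22, -0.0]
wrist_force: [1.0, -0.0, -0.1]
grip_width: 0.702
gripper_force: 0.0
```

```bash
python3 st.py .641 -.0164 .12; python3 chk.py l s m
```

```text
t 32.45 q [ 0.64  0.59 -0.98  1.65  0.52  1.18 -0.46] p [0.609  0.0034 0.2417] yaw x 89.98 tilt 0.09 grip 0.7021905372209742 0.0 [ 1.  -0.  -0.1]
tool shift/0.2 [-0.1    0.161  0.608]
l side (array([0.4278, 0.2032, 0.0519]), np.float64(0.0947), 769) tilt plane [-0.0019 -0.0007  0.095 ]
s side (array([0.595 , 0.2443, 0.0358]), np.float64(0.0706), 299) tilt plane [ 0.0053 -0.0093  0.0707]
m side (array([0.4745, 0.4137, 0.0436]), np.float64(0.0826), 679) tilt plane [-0.0091  0.0106  0.083 ]
l top (array([0.4296, 0.2024, 0.0516]), np.float64(0.0941), 793) tilt plane [0.0029 0.0018 0.0941]
s top (array([0.5962, 0.2429, 0.0353]), np.float64(0.0702), 302) tilt plane [ 0.0117 -0.0009  0.0703]
m top (array([0.4754, 0.411 , 0.0431]), np.float64(0.0821), 491) tilt plane [ 0.0045 -0.0058  0.082 ]
```

Lids l, s and m read as seated. Lid xl is next.

Call:
send_rows(
  xyz=[
    [-0.05,0.1,0],
    [-0.1,0.161,0.1],
    [-0.1,0.161,0.3],
    [-0.1,0.161,0.5],
    [-0.1,0.161,0.6],
    [-0.1,0.161,0.6],
    [-0.1,0.161,0.6],
  ],
  delta_rot=[
    [0,0,0],
    [0,0,0],
    [0,0,0],
    [0,0,0],
    [0,0,0],
    [0,0,0],
    [0,0,0],
  ],
  fingers=[0.3,0.3,0.3,0.3,0.3,0.3,0.3],
)

```text
time: 33.42
eef_pos: [0.6428, -0.0166, 0.1239]
orientation: [2.22, 2.22, 0.003]
wrist_force: [0.1, -0.5, 0.1]
grip_width: 0.699
gripper_force: 0.0
```

```bash
python3 st.py .641 -.0164 .047
```

```text
t 33.42 q [ 0.57  0.76 -0.86  1.66  0.66  1.03 -0.5 ] p [ 0.6428 -0.0166  0.1239] yaw x 90.01 tilt 0.14 grip 0.6988177738239715 0.0 [ 0.1 -0.5  0.1]
tool shift/0.2 [ 0.001 -0.01   0.385]
```

Call:
send_rows(
  xyz=[
    [0,-0.005,0.12],
    [0,-0.005,0.24],
    [0,-0.005,0.34],
    [0,-0.005,0.38],
    [0,-0.005,0.382],
    [0,-0.005,0.382],
    [0,-0.005,0.382],
    [0,-0.005,0.382],
    [0,-0.005,0.382],
    [0,-0.005,0.382],
    [0,-0.005,0.382],
  ],
  delta_rot=[
    [0,0,0],
    [0,0,0],
    [0,0,0],
    [0,0,0],
    [0,0,0],
    [0,0,0],
    [0,0,0],
    [0,0,0],
    [0,0,0],
    [0,0,0],
    [0,0,0],
  ],
  fingers=[0.3,0.3,0.3,0.3,0.3,0.3,1,1,1,1,1],
)

```text
time: 34.8
eef_pos: [0.641, -0.0173, 0.0459]
orientation: [2.222, 2.221, 0.001]
wrist_force: [0.5, 0.3, 0.6]
grip_width: 0.292
gripper_force: 35.0
```

```bash
python3 st.py .641 -.0164 .047
```

```text
t 34.8 q [ 0.53  0.86 -0.79  1.69  0.74  0.92 -0.56] p [ 0.641  -0.0173  0.0459] yaw x 89.97 tilt 0.03 grip 0.29226082753088306 35.00001040985808 [0.5 0.3 0.6]
tool shift/0.2 [ 0.005  0.    -0.005]
```

Call:
send_rows(
  xyz=[
    [0,0,-0.05],
    [0,0,-0.15],
    [0,0,-0.3],
    [0,0,-0.5],
    [0,0,-0.7],
    [0,0,-0.85],
    [0,-0.05,-0.92],
    [0.03,-0.2,-0.92],
    [0.06,-0.4,-0.92],
    [0.1,-0.6,-0.92],
    [0.14,-0.8,-0.92],
    [0.14,-0.86,-0.92],
  ],
  delta_rot=[
    [0,0,0],
    [0,0,0],
    [0,0,0],
    [0,0,0],
    [0,0,0],
    [0,0,0],
    [0,0,0],
    [0,0,0],
    [0,0,0],
    [0,0,0],
    [0,0,0],
    [0,0,0],
  ],
  fingers=[1,1,1,1,1,1,1,1,1,1,1,1],
)

```text
time: 36.3
eef_pos: [0.465, 0.0111, 0.229]
orientation: [-2.22, -2.223, 0.006]
wrist_force: [0.0, 0.1, -1.0]
grip_width: 0.291
gripper_force: 35.0
```

Call:
send_rows(
  xyz=[
    [0,0,0],
    [0,0,0],
    [0,0,0.05],
    [0,0,0.15],
    [0,0,0.25],
    [0,0,0.3],
    [0,0,0.3],
    [0,0,0.3],
  ],
  delta_rot=[
    [0,0,0],
    [0,0,0],
    [0,0,0],
    [0,0,0],
    [0,0,0],
    [0,0,0],
    [0,0,0],
    [0,0,0],
  ],
  fingers=[1,1,1,1,1,1,1,1],
)

```text
time: 37.3
eef_pos: [0.4691, 0.0111, 0.17]
orientation: [2.222, 2.221, 0.001]
wrist_force: [-0.4, 0.1, -1.5]
grip_width: 0.293
gripper_force: 35.0
```

```bash
python3 st.py .4695 .011 .135
```

```text
t 37.3 q [ 0.78  0.44 -1.04  2.05  0.48  0.91 -0.52] p [0.4691 0.0111 0.17  ] yaw x 89.99 tilt 0.04 grip 0.2927954522027556 34.99970854958519 [-0.4  0.1 -1.5]
tool shift/0.2 [-0.     0.002  0.175]
```

Call:
send_rows(
  xyz=[
    [0,0,0.03],
    [0,0,0.06],
    [0,0,0.09],
    [0,0,0.115],
    [0,0,0.135],
    [0,0,0.15],
    [0,0,0.16],
    [0,0,0.17],
    [0,0,0.17],
    [0,0,0.17],
  ],
  delta_rot=[
    [0,0,0],
    [0,0,0],
    [0,0,0],
    [0,0,0],
    [0,0,0],
    [0,0,0],
    [0,0,0],
    [0,0,0],
    [0,0,0],
    [0,0,0],
  ],
  fingers=[1,1,1,1,1,1,1,1,1,1],
)

```text
time: 38.55
eef_pos: [0.4688, 0.0108, 0.1358]
orientation: [2.222, 2.221, 0.0]
wrist_force: [0.2, 0.0, -1.4]
grip_width: 0.289
gripper_force: 35.0
```

```bash
python3 st.py .4695 .011 .1339
```

```text
t 38.55 q [ 0.73  0.49 -0.98  2.08  0.55  0.85 -0.58] p [0.4688 0.0108 0.1358] yaw x 89.97 tilt 0.01 grip 0.2892583324984353 34.999725517700426 [ 0.2  0.  -1.4]
tool shift/0.2 [0.001 0.003 0.01 ]
```

Call:
send_rows(
  xyz=[
    [0,0,0.004],
    [0,0,0.008],
    [0,0,0.011],
    [0,0,0.011],
    [0,0,0.011],
    [0,0,0.011],
    [0,0,0.011],
    [0,0,0.011],
    [0,0,0.011],
  ],
  delta_rot=[
    [0,0,0],
    [0,0,0],
    [0,0,0],
    [0,0,0],
    [0,0,0],
    [0,0,0],
    [0,0,0],
    [0,0,0],
    [0,0,0],
  ],
  fingers=[1,1,1,1,1,0.6,0.4,0.3,0.3],
)

```text
time: 39.67
eef_pos: [0.4687, 0.0108, 0.1335]
orientation: [-2.222, -2.221, -0.0]
wrist_force: [-0.2, -1.2, -0.9]
grip_width: 0.669
gripper_force: 0.0
```

Call:
send_rows(
  xyz=[
    [0,0,-0.1],
    [0,0,-0.3],
    [0,0,-0.5],
    [0,0.05,-0.6],
    [-0.2,0.1,-0.6],
    [-0.4,0.2,-0.6],
    [-0.6,0.3,-0.6],
    [-0.8,0.4,-0.6],
    [-1,0.4,-0.6],
    [-1,0.4,-0.6],
    [-1,0.4,-0.6],
    [-1,0.4,-0.6],
  ],
  delta_rot=[
    [0,0,0],
    [0,0,0],
    [0,0,0],
    [0,0,0],
    [0,0,0],
    [0,0,0],
    [0,0,0],
    [0,0,0],
    [0,0,0],
    [0,0,0],
    [0,0,0],
    [0,0,0],
  ],
  fingers=[0.3,0.3,0.3,0.3,0.3,0.3,0.3,0.3,0.3,0.3,0.3,0.3],
)

```text
time: 41.18
eef_pos: [0.5487, -0.1877, 0.2537]
orientation: [2.219, 2.223, 0.0]
wrist_force: [0.3, 0.3, -0.5]
grip_width: 0.7
gripper_force: 0.0
```

```bash
python3 chk.py s m l xl
python3 - <<'E'
import pickle,cv2
a=pickle.load(open("last_side.pkl","rb"))["frame"][190:420,210:400]
cv2.imwrite("pics/end.png",cv2.resize(a,None,fx=2.6,fy=2.6,interpolation=cv2.INTER_CUBIC))
E
```

```text
s side (array([0.5949, 0.2446, 0.0357]), np.float64(0.0707), 304) tilt plane [ 0.02   -0.0101  0.0712]
m side (array([0.4746, 0.414 , 0.0435]), np.float64(0.0826), 658) tilt plane [-0.0006  0.0109  0.0829]
l side (array([0.4277, 0.2032, 0.0519]), np.float64(0.0948), 762) tilt plane [ 0.0071 -0.0067  0.095 ]
xl side (array([0.4669, 0.0127, 0.0598]), np.float64(0.1066), 814) tilt plane [ 1.00e-04 -7.90e-03  1.07e-01]
s top (array([0.5965, 0.2433, 0.0353]), np.float64(0.0702), 305) tilt plane [0.0102 0.0054 0.0699]
m top (array([0.4756, 0.4112, 0.0431]), np.float64(0.0822), 507) tilt plane [-0.005  -0.0095  0.0822]
l top (array([0.4293, 0.2022, 0.0514]), np.float64(0.0941), 775) tilt plane [-0.0019 -0.0005  0.0939]
xl top (array([0.4689, 0.011 , 0.059 ]), np.float64(0.1061), 1084) tilt plane [ 0.0017 -0.0004  0.106 ]
```

View pics/end.png

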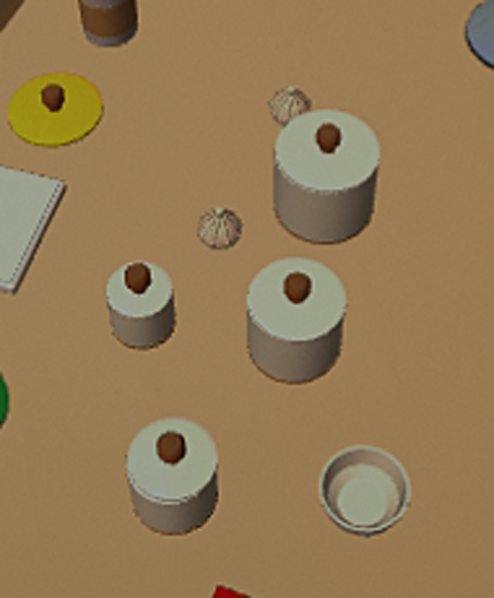

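All four lids sit flat on their own canisters at the expected heights: xl at (327,150), l at (297,300), s at (140,290) and m at (172,460). The bowl is untouched and the gripper is clear of everything, so I'm handing in.

```bash
python3 -c "
from plant import r
print(r.hand_in())"
```

```text
the job is handed in; nothing more can be done
None
```

All four lids are on their own canisters; my last camera check showed them flat and fully home, the job is handed in at about 41 s of the 117 s allowed, and no verdict came back.

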